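# Advance the depth-stop dial by four clicks

### The job

The drill still cuts one millimetre too deep, and each click of the depth-stop dial takes off a quarter: push one of the dial's finger pegs round clockwise (seen from above) with a fingertip until the dial rests exactly four clicks further on than it stands now. Only push, gently; do not pinch or grip the dial or its pegs, and leave the loose things round it where they are. Finish with the hand clear of the dial.

Things in the scene. Friction and masses are not known exactly. Their poses are not given: they have to be found in the camera images.
- stop_unit: Depth-stop unit bolted to the bench, it cannot move: grey flange 150 x 180 x 10 mm with four cap screws, on it a housing 130 x 130 mm up to 46 mm above the bench, with the click dial on top. Origin: centre of its underside, under the dial's axis. Its -x side, with a red pointer mark, faces roughly to the robot. At dial angle 0 the red peg stands +60 degrees (anticlockwise) from its +x axis.
- dial_centre (a point): Centre of the upper face of the dial, on its vertical axis, 60 mm above the bench. The dial is a knurled aluminium disc, 116 mm across, 12 mm thick, and cannot be lifted off. In the middle a dark hub, 26 mm across, stands 7 mm above the face. Eight black lines near the rim, 20 degrees apart, mark the click positions at the red pointer.
- red_peg (a point): Centre of the top of the red finger peg, 85 mm above the bench. Three upright pegs, 12 mm in diameter and 25 mm tall above the disc, stand on the dial at 45 mm radius from its axis, 120 degrees apart: one red, two black, otherwise alike. Any may be pushed; they turn with the dial.
- depth_dial (a joint): Dial angle, rad, growing clockwise seen from above. Click positions every 0.349 (20 degrees) from 0 to 2.443, end stops just beyond; it starts at rest in one of the first four. A sprung roller holds it: about 3 N sideways at a peg to leave a position. A little past half-way it springs on into the next, ahead of the finger; let go before half-way it springs back.
- shell_mill: Loose bystander: brown fluted shell mill, 39 mm across, 46 mm tall; origin at the centre of its underside as it lies. Leave it alone.
- slot_block: Loose bystander: grey slotted guide block, 66 x 48 x 30 mm; origin at the centre of its underside as it lies. Leave it alone.
- step_block: Loose bystander: dark step block, 48 x 66 x 40 mm; origin at the centre of its underside as it lies. Leave it alone.
- round_slug: Loose bystander: round steel slug, 54 mm across, 50 mm tall; origin at the centre of its underside as it lies. Leave it alone.

How it is judged:
By the outcome, as a careful person would: the job done as asked, in the order asked, and still so for the second after the job is handed in, with the robot touching nothing.
It also fails if it takes over 48 s, if anything falls off the work surface, if the arm or the gripper's body presses on something with over 40 N, if the wrist force passes 120 N, or if a joint passes its speed limit or range.

### The arm

A 6-joint arm with a two-finger parallel gripper is mounted at the origin on a cart in front of the work surface, level with it; the furniture and walls round the work are solid. World frame = base frame: x ahead of the robot, y to its left, z up, the work surface at z = 0. Lengths are in mm, angles in rad, forces in N, time in s.
With the tool pointing down it reaches from about 350 to 1000 mm from the base axis. Payload 7.1 kg.
Tool frame: the origin (TCP) lies between the finger pads; the fingertips stand 8 mm ahead of it and the grasp point (between the pads) lies 11 mm behind it; z points along the fingers, x is the direction in which the jaws open and shut, and the axes are right-handed (so a half turn about z gives the same grasp; the last joint's range is limited). The gripper opens to 85 mm and grips with 20 to 120 N. Pads are 22 mm wide; open, the fingers measure 114 mm over their backs; the gripper's body (76 mm by 85 mm) begins 54 mm behind the grasp point. The pads swing forward as they close: fully open they stand 13 mm farther back than shut.
Start: joints at [1.28, 0.423, 1.63, -0, 1.089, -0.019], TCP at [167.759, 602.048, 208.119] pointing down, gripper open.
Joint ranges: [-3, 3], [-0.9, 2.11], [0.09, 2.58], [-1.31, 4.45], [0.11, 2.69], [-2.54, 2.54]. Speed limits (rad/s): [2.39, 2.39, 3.01, 3.14, 3.14, 3.14].

### API

Orientations are given as a 3x3 rotation matrix whose columns are the frame's x, y, z axes.
In Python, from workcell import * gives the robot as it stands. The module is installed in compiled form; this text tells all that it offers.
- The arm moves only by the tool servo_tool, never from a script. Its argument "commands" is a list of rows, each an object with "slide": the shift along the tool's x, y, z in m, a list of three; "roll": the turn about the tool's z in rad; "jaw": the opening, from 0 (shut) to 1 (fully open). A call has exactly 5 rows; each row is the pose to reach, as a shift and turn from the pose commanded when the call began, along the tool's axes at that moment; what a row does not reach only later rows make up. A row lasts 1/8 s, in which the tool goes at most 62.5 mm and 10.7 degrees, less where a joint would pass 70% of its speed; a pose out of reach is approached as far as the arm can. A call with a gripper value outside its range is refused whole. The fingers move at their own pace and stop on an object; "squeeze" is the grip in N (left out, the last holds). Time passes only in rows, so rows that repeat a pose let the fingers close, or fill a call up. It gives the time, the measured TCP pose, the force and the opening at its end, in the units of the state.
- get_state(): the state, without advancing time (a new reading comes with each control period).
- grab_frame(name): name is "side" or "top" or "wrist"; returns a dict with "image" (384x512x3 uint8, blue, green, red), "depth" (384x512 float32, mm along the optical axis (not along the pixel's ray), 0 where there is no reading), "intrinsics" (3x3 intrinsics, pixels), "k1" (the pictures are not rectified: a ray, as slopes to the right and down, at radius r is drawn at 1 + k1 r^2 times it, then the intrinsics apply), "T" (4x4, takes a point from camera to world coordinates); the wrist camera has in their place "hand_eye" (4x4, takes a point from camera to tool coordinates, whose origin is the TCP and whose axes are the tool frame's). Camera axes: x right, y up, looking along -z (the intrinsics and any distortion apply to the point x, -y, -z); pixel columns grow to the right and rows downward; lengths in mm; the calibration is good to about 2 mm. A picture is of the moment at which its call begins: read the wrist's pose just before it.
- close_job(): hands the job in, once; it reports no verdict.
The state is a dict: "time": time; "joint_positions": joint angles; "dq": joint speeds; "joint_efforts": joint torques, N m; "position": TCP position; "eef_rot": TCP orientation; "force": force on the tool from outside, world axes, zero at the start; "torque": the same for the moment, N m; "finger_gap": opening from 0.0 (shut) to 1.0 (fully open).
Only numpy, scipy, OpenCV 4.12 (cv2) and the standard library are available. Lean on these libraries where they do the work, as an engineer would, in place of code of your own. Each camera call takes 0.05 s, during which the arm holds its last target. There are 200 camera calls.

## Working session

There is one attempt and no reset: what is moved stays moved. The work goes in short steps, Python scripts to look and compute and a tool call to move; the robot and the scene stay as the last step left them, time stands still between calls to the robot, and variables do not carry over. Pictures are saved under pics/ and viewed, about 8 in all and at most 12, crops included, and the job is handed in when it is done.

Besides the shell and the picture viewer there is one more tool, called after "Request:" as name(argument=value, ...), one argument or row to a line, values as JSON. servo_tool: Moves the arm, as the interface text tells. Its arguments: {"type":"object","properties":{"commands":{"type":"array","items":{"type":"object","properties":{"slide":{"type":"array","items":{"type":"number"}},"roll":{"type":"number"},"jaw":{"type":"number"}}}},"squeeze":{"type":"number"}},"required":["commands"]}

```bash
mkdir -p pics; cat > h.py <<'E'
from workcell import *
import numpy as np, cv2
def ray(f,u,v,T):
    K=f["intrinsics"];xd=(u-K[0,2])/K[0,0];yd=(v-K[1,2])/K[1,1]
    x,y=xd,yd
    for _ in range(20):
        s=1+f["k1"]*(x*x+y*y);x,y=xd/s,yd/s
    return T[:3,3],T[:3,:3]@np.array([x,-y,-1.])
def onplane(f,u,v,z,T=None):
    o,d=ray(f,u,v,f["T"] if T is None else T)
    return o+d*(z-o[2])/d[2]
def proj(f,p,T=None):
    T=f["T"] if T is None else T
    c=T[:3,:3].T@(np.asarray(p)-T[:3,3]);x,y=c[0]/-c[2],-c[1]/-c[2]
    s=1+f["k1"]*(x*x+y*y);K=f["intrinsics"]
    return K[0,0]*x*s+K[0,2],K[1,1]*y*s+K[1,2]
E
python3 - <<'E'
from h import *
s=get_state();print(s["time"],s["position"],s["eef_rot"],s["force"],s["finger_gap"])
import pickle
F={}
for n in("top","side"):
    f=grab_frame(n);F[n]=f;cv2.imwrite(f"pics/{n}0.png",f["image"]);print(n,f["T"],f["intrinsics"],f["k1"])
pickle.dump(F,open("F0.pkl","wb"))
cv2.imwrite("pics/both0.png",cv2.resize(np.vstack([F["top"]["image"],F["side"]["image"]]),(400,600)))
E
```

```text
0.0 [167.59006859 601.50136515 207.34481574] [[ 2.68437289e-01  9.63297054e-01 -4.54733826e-04]
 [ 9.63295915e-01 -2.68437672e-01 -1.48232836e-03]
 [-1.54999023e-03 -4.01310303e-05 -9.99998798e-01]] [-1.35704782 -0.38025624  0.03696436] 1.00133870352077
top [[ 6.85489223e-03  9.84008937e-01 -1.77987143e-01  2.80875054e+02]
 [-9.99893506e-01  4.45164815e-03 -1.38981986e-02  2.60743718e+02]
 [-1.28836155e-02  1.78063459e-01  9.83934661e-01  1.26408166e+03]
 [ 0.00000000e+00  0.00000000e+00  0.00000000e+00  1.00000000e+00]] [[444.92386482   0.         256.98530774]
 [  0.         444.92386482 200.00308721]
 [  0.           0.           1.        ]] -0.14932213616457257
side [[-9.87689003e-01  4.71411926e-02 -1.49158107e-01  3.75020402e+02]
 [-1.54558873e-01 -4.41134136e-01  8.84031803e-01  1.01988344e+03]
 [-2.41244190e-02  8.96202199e-01  4.42989424e-01  4.56584298e+02]
 [ 0.00000000e+00  0.00000000e+00  0.00000000e+00  1.00000000e+00]] [[366.38171834   0.         256.08279044]
 [  0.         366.38171834 194.12682078]
 [  0.           0.           1.        ]] -0.08772083289937357
```

View pics/top0.png

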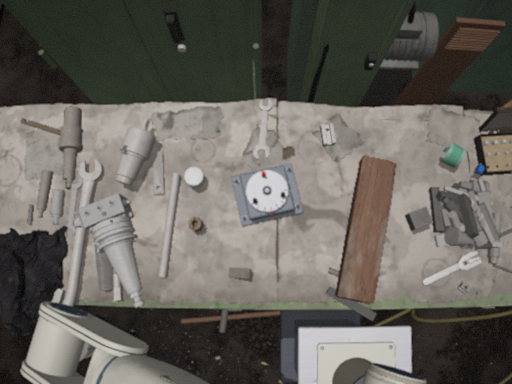

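View pics/side0.png

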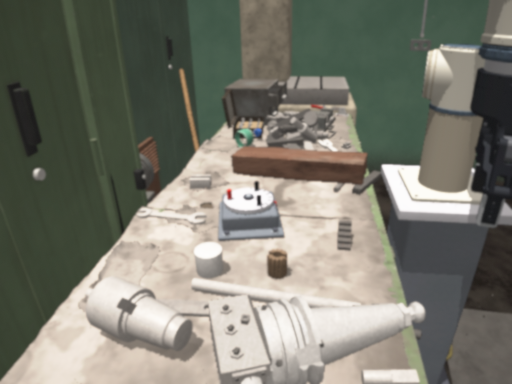

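The top view shows the dial at (267,190), the red peg at (264,174) and black pegs at (284,197) and (253,199). The loose parts are at (194,176), (196,224), (240,273) and (328,132). The side view shows the dial at (250,200), with the red peg at (229,194).

```bash
python3 - <<'E'
from h import *
import pickle
F=pickle.load(open("F0.pkl","rb"))
f=F["top"];im=f["image"]
for n,u,v,z in [("dial",267,190,60),("red",264,174,85),("b1",284,197,85),("b2",253,199,85),("mill",196,224,46),("slug",194,176,50),("slot",328,132,30),("step",240,273,40)]:
    print(n,onplane(f,u,v,z).round(1))
c=im[155:235,220:315];cv2.imwrite("pics/c1.png",cv2.resize(c,None,fx=6,fy=6,interpolation=cv2.INTER_CUBIC))
s=get_state();f=grab_frame("wrist");print(f["hand_eye"].round(3),f["intrinsics"],f["k1"])
E
```

```text
dial [526.9 250.3  60. ]
red [566.2 258.8  85. ]
b1 [502.7 204.6  85. ]
b2 [496.9 288.2  85. ]
mill [432.9 446.4  46. ]
slug [568.4 455.7  50. ]
slot [706.5  72.5  30. ]
step [299.7 323.   40. ]
[[ 1.00000e+00  1.00000e-03  1.00000e-03 -2.38000e-01]
 [ 1.00000e-03 -9.48000e-01 -3.17000e-01 -8.09860e+01]
 [ 1.00000e-03  3.17000e-01 -9.48000e-01 -1.65992e+02]
 [ 0.00000e+00  0.00000e+00  0.00000e+00  1.00000e+00]] [[346.04839736   0.         252.14475226]
 [  0.         346.04839736 191.09185116]
 [  0.           0.           1.        ]] -0.10193188558421916
```

View pics/c1.png

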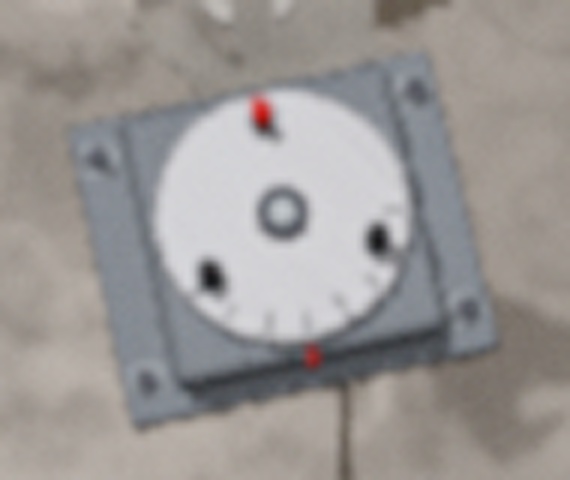

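The red mark and the dial lines put the dial at click index 3 (three lines past the pointer, four still to come). I'll move above it with the jaws shut and measure with the wrist camera.

Request:
servo_tool(
  commands=[
    {"slide": [-0.022,0.05,0],"roll": 0,"jaw": 0},
    {"slide": [-0.044,0.1,0],"roll": 0,"jaw": 0},
    {"slide": [-0.066,0.15,0],"roll": 0,"jaw": 0},
    {"slide": [-0.088,0.2,0],"roll": 0,"jaw": 0},
    {"slide": [-0.11,0.25,0],"roll": 0,"jaw": 0},
  ],
  squeeze=20,
)

```text
time: 0.78
position: [380.2, 427.7, 208.0]
eef_rot: [[0.268, 0.963, -0.0], [0.963, -0.268, -0.0], [-0.0, -0.0, -1.0]]
force: [0.4, 0.6, 0.5]
finger_gap: -0.001
```

Request:
servo_tool(
  commands=[
    {"slide": [-0.02,0.045,0],"roll": 0.1,"jaw": 0},
    {"slide": [-0.04,0.09,0],"roll": 0.2,"jaw": 0},
    {"slide": [-0.06,0.135,0],"roll": 0.3,"jaw": 0},
    {"slide": [-0.08,0.18,0],"roll": 0.41,"jaw": 0},
    {"slide": [-0.093,0.213,0],"roll": 0.515,"jaw": 0},
  ],
)

```text
time: 1.4
position: [560.6, 280.5, 207.9]
eef_rot: [[0.711, 0.703, -0.0], [0.703, -0.711, -0.0], [-0.0, 0.0, -1.0]]
force: [-0.2, 0.6, 0.6]
finger_gap: -0.002
```

Request:
servo_tool(
  commands=[
    {"slide": [0,0,0],"roll": 0,"jaw": 0},
    {"slide": [0,0,0],"roll": 0,"jaw": 0},
    {"slide": [0,0,0],"roll": 0,"jaw": 0},
    {"slide": [0,0,0],"roll": 0,"jaw": 0},
    {"slide": [0,0,0],"roll": 0,"jaw": 0},
  ],
)

```text
time: 2.02
position: [558.9, 282.7, 208.2]
eef_rot: [[0.707, 0.707, 0.0], [0.707, -0.707, 0.0], [0.0, -0.0, -1.0]]
force: [-0.2, -0.3, -1.1]
finger_gap: 0.001
```

```bash
cat >> h.py <<'E'
def wrist(name):
    s=get_state();f=grab_frame("wrist")
    T=np.eye(4);T[:3,:3]=s["eef_rot"];T[:3,3]=s["position"]
    f["T"]=T@f["hand_eye"];f["s"]=s
    cv2.imwrite(f"pics/{name}.png",f["image"])
    yaw=np.degrees(np.arctan2(s["eef_rot"][1,0],s["eef_rot"][0,0]))
    print("t",s["time"],"pos",s["position"].round(1),"yaw",yaw.round(1),"F",s["force"].round(1),"gap",round(s["finger_gap"],2))
    return f
E
python3 - <<'E'
from h import *
import pickle
f=wrist("w1");pickle.dump(f,open("w1.pkl","wb"))
for p in ([527,250,60],[566,259,85]): print(proj(f,p))
E
```

```text
t 2.025 pos [558.9 282.7 208.2] yaw 45.0 F [-0.2 -0.3 -1.1] gap 0.0
(np.float64(203.67116311213547), np.float64(167.26334003156833))
(np.float64(239.13448418289437), np.float64(197.46893173998464))
```

View pics/w1.png

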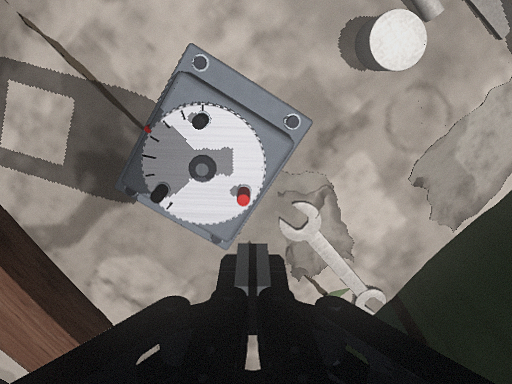

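The wrist view shows the dial hub at (202,168), the red peg top at (243,199), black pegs at (201,121) and (160,191), and the red pointer at (148,129). The predicted positions agree. Next I'll refine the peg angles.

```bash
cat >> h.py <<'E'
def blobs(f,c0,zt=85):
    """peg-top angles about c0: each peg mask -> pixels cast to z=zt, centroid of those at 39..51 mm radius"""
    im=f["image"].astype(int);b,g,r=im[...,0],im[...,1],im[...,2]
    out={}
    for n,m in (("red",(r>110)&(r-g>60)),("black",(im.max(2)<62))):
        k,lab,st,ce=cv2.connectedComponentsWithStats(m.astype(np.uint8))
        for i in range(1,k):
            if st[i,4]<25 or st[i,4]>600: continue
            p=onplane(f,*ce[i],zt);d=p-c0
            rad=np.hypot(*d[:2])
            if rad<100: print(n,ce[i].round(1),"area",st[i,4],"p@%d"%zt,p[:2].round(1),"rad",rad.round(1),"ang",np.degrees(np.arctan2(d[1],d[0])).round(1))
E
python3 - <<'E'
from h import *
import pickle
f=pickle.load(open("w1.pkl","rb"));im=f["image"]
# disc rim from depth: pixels whose 3D z is ~60
d=f["depth"];V,U=np.mgrid[80:240,120:290]
P=[]
for v,u in zip(V.ravel(),U.ravel()):
    if d[v,u]>0:
        o,dr=ray(f,u,v,f["T"]);P.append(o+dr*d[v,u])
P=np.array(P);D=P[abs(P[:,2]-60)<4]
print(len(D),"z med",np.median(D[:,2]))
(c,r)=cv2.minEnclosingCircle(D[:,:2].astype(np.float32));print("circle",c,r)
top=P[(P[:,2]>78)&(P[:,2]<92)&(np.hypot(P[:,0]-527,P[:,1]-250)<60)]
_,l,ce=cv2.kmeans(top[:,:2].astype(np.float32),3,None,(3,50,.1),5,cv2.KMEANS_PP_CENTERS)
print("pegs",len(top),ce,"centre",ce.mean(0),"ang",np.degrees(np.arctan2(*(ce-ce.mean(0))[:,::-1].T)))
print("hub",onplane(f,202,168,67))
p=onplane(f,148,129,46);print("pointer",p,)
blobs(f,np.array([c[0],c[1],60]))
E
```

```text
10483 z med 60.21154040173184
circle (526.4606323242188, 249.42935180664062) 59.47970962524414
pegs 474 [[513.04016 207.67865]
 [495.60223 283.1206 ]
 [569.68646 260.35065]] centre [526.1096 250.3833] ang [-107.01636   132.98067    12.883654]
hub [525.81683936 250.40755172  67.        ]
pointer [464.54364122 236.12456317  46.        ]
red [243.  199.6] area 123 p@85 [569.8 259.9] rad 44.6 ang 13.6
black [114.3 101.3] area 345 p@85 [433.5 246.3] rad 93.0 ang -178.1
black [208.9  85.2] area 112 p@85 [481.5 310.6] rad 75.9 ang 126.3
black [199.8 120.7] area 190 p@85 [495.7 284.3] rad 46.5 ang 131.5
black [276.5 127.4] area 32 p@85 [544.8 325.3] rad 78.1 ang 76.4
black [133.2 156.2] area 25 p@85 [474.8 221.3] rad 58.9 ang -151.4
black [204.3 157.5] area 33 p@85 [519.5 263.9] rad 16.1 ang 115.6
black [158.9 193. ] area 227 p@85 [512.5 211.5] rad 40.5 ang -110.2
black [128.9 191.6] area 74 p@85 [492.3 193.2] rad 65.8 ang -121.3
```

The dial centre is (526,250.3). The red peg sits at 12.9° and the unit's yaw is 12.9°, so the dial angle is 60° (click 3) and the target is 140° (click 7, with red at about -67°). I'll descend behind the red peg.

Request:
servo_tool(
  commands=[
    {"slide": [-0.001,-0.003,0.035],"roll": 0,"jaw": 0},
    {"slide": [-0.001,-0.003,0.07],"roll": 0,"jaw": 0},
    {"slide": [-0.001,-0.003,0.1],"roll": 0,"jaw": 0},
    {"slide": [-0.001,-0.003,0.115],"roll": 0,"jaw": 0},
    {"slide": [-0.001,-0.003,0.128],"roll": 0,"jaw": 0},
  ],
)

```text
time: 2.7
position: [556.8, 283.9, 79.9]
eef_rot: [[0.708, 0.706, 0.001], [0.706, -0.708, 0.0], [0.001, 0.0, -1.0]]
force: [-0.4, 0.5, 0.7]
finger_gap: -0.002
```

Request:
servo_tool(
  commands=[
    {"slide": [0,0.001,0],"roll": 0,"jaw": 0},
    {"slide": [0,0.002,0],"roll": 0,"jaw": 0},
    {"slide": [0,0.003,0],"roll": 0,"jaw": 0},
    {"slide": [0,0.003,0],"roll": 0,"jaw": 0},
    {"slide": [0,0.003,0],"roll": 0,"jaw": 0},
  ],
)

```text
time: 3.32
position: [558.7, 281.5, 80.4]
eef_rot: [[0.708, 0.706, 0.0], [0.706, -0.708, 0.0], [0.0, 0.0, -1.0]]
force: [-0.3, -0.0, -0.2]
finger_gap: -0.002
```

```bash
python3 - <<'E'
from h import *
f=wrist("w2")
E
```

```text
t 3.325 pos [558.7 281.5  80.4] yaw 44.9 F [-0.3 -0.  -0.2] gap -0.0
```

View pics/w2.png

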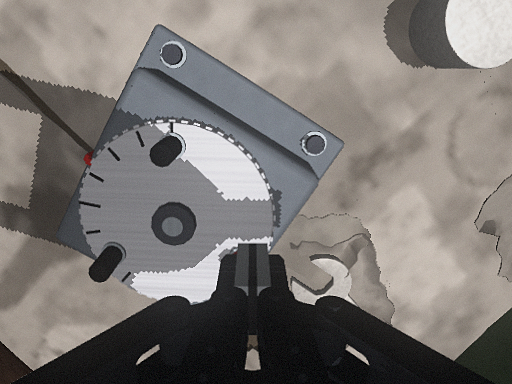

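The fingertip is down at about (253,245) behind the red peg, which the hand hides. The black pegs at (168,150) and (106,263) and the line at the pointer (90,160) stay visible. Now I'll push along the arc.

Request:
servo_tool(
  commands=[
    {"slide": [-0.0001,0.0025,0],"roll": 0.056,"jaw": 0},
    {"slide": [-0.0003,0.005,0],"roll": 0.112,"jaw": 0},
    {"slide": [-0.0006,0.0075,0],"roll": 0.168,"jaw": 0},
    {"slide": [-0.0011,0.01,0],"roll": 0.223,"jaw": 0},
    {"slide": [-0.0017,0.0124,0],"roll": 0.279,"jaw": 0},
  ],
)

```text
time: 4.0
position: [566.1, 271.5, 80.1]
eef_rot: [[0.876, 0.482, -0.0], [0.482, -0.876, 0.0], [-0.0, -0.0, -1.0]]
force: [0.0, 0.9, 0.6]
finger_gap: -0.003
```

```bash
cat >> h.py <<'E'
C=np.array([526.,250.3,60.])
def dialang(f):
    """dial angle from black peg tops (depth z>78 on the dial, 38..52 mm radius), ignoring region near the finger"""
    d=f["depth"];V,U=np.nonzero(d>0);im=f["image"]
    P=[]
    K=f["intrinsics"]
    pts=cv2.undistortPoints(np.stack([U,V],1).astype(np.float64)[:,None],K,np.array([f["k1"],0,0,0,0.]))[:,0]
    z=d[V,U];c=np.stack([pts[:,0]*z,-pts[:,1]*z,-z],1)
    P=c@f["T"][:3,:3].T+f["T"][:3,3]
    r=P-C;rad=np.hypot(r[:,0],r[:,1]);a=np.degrees(np.arctan2(r[:,1],r[:,0]))
    t=f["s"]["position"][:2]-C[:2];fa=np.degrees(np.arctan2(t[1],t[0]))
    m=(P[:,2]>81)&(P[:,2]<89)&(rad<56)&(rad>34)
    h=((a-12.9+180)%360-180)
    print("finger ang %.1f rad %.1f"%(fa,np.hypot(*t)))
    k=np.zeros(len(a),bool)
    q=cv2.connectedComponentsWithStats(cv2.UMat(np.zeros((2,2),np.uint8)).get())
    M=np.zeros(d.shape,np.uint8);M[V[m],U[m]]=1
    n,lab,st,ce=cv2.connectedComponentsWithStats(M)
    for i in range(1,n):
        if st[i,4]<40: continue
        s=lab[V,U]==i;p=P[s&m][:,:2].mean(0)-C[:2];A=np.degrees(np.arctan2(p[1],p[0]))
        print(" peg n=%d rad %.1f ang %.1f -> dial mod120: %.1f"%(st[i,4],np.hypot(*p),A,(60+12.9-A)%120))
E
sed -i '/k=np.zeros(len(a)/d;/q=cv2.conn/d;/h=((a-12/d' h.py
python3 - <<'E'
from h import *
dialang(wrist("w3"))
E
```

```text
t 4.0 pos [566.1 271.5  80.1] yaw 28.8 F [0.  0.9 0.6] gap -0.0
finger ang 27.8 rad 45.4
 peg n=486 rad 44.5 ang 132.0 -> dial mod120: 60.9
 peg n=359 rad 44.1 ang -106.7 -> dial mod120: 59.6
```

Request:
servo_tool(
  commands=[
    {"slide": [0,0.0015,0],"roll": 0.03,"jaw": 0},
    {"slide": [-0.0001,0.003,0],"roll": 0.065,"jaw": 0},
    {"slide": [-0.0002,0.0045,0],"roll": 0.1,"jaw": 0},
    {"slide": [-0.0004,0.006,0],"roll": 0.133,"jaw": 0},
    {"slide": [-0.0004,0.006,0],"roll": 0.133,"jaw": 0},
  ],
)

```text
time: 4.68
position: [568.7, 265.9, 80.1]
eef_rot: [[0.932, 0.363, -0.0], [0.363, -0.932, -0.0], [-0.0, 0.0, -1.0]]
force: [0.2, -0.5, -0.1]
finger_gap: -0.003
```

```bash
python3 - <<'E'
from h import *
dialang(wrist("w4"))
f=grab_frame("top");cv2.imwrite("pics/t4.png",f["image"]);print(proj(f,[566,260,85]))
E
```

```text
t 4.675 pos [568.7 265.9  80.1] yaw 21.3 F [ 0.2 -0.5 -0.1] gap -0.0
finger ang 20.1 rad 45.5
 peg n=491 rad 44.4 ang 132.0 -> dial mod120: 60.9
 peg n=53 rad 45.0 ang 18.8 -> dial mod120: 54.1
 peg n=343 rad 44.1 ang -106.6 -> dial mod120: 59.5
(np.float64(263.5548660497686), np.float64(174.0719224472431))
```

```bash
python3 - <<'E'
import cv2,numpy as np
a=cv2.imread("pics/w4.png")[130:384,120:400];b=cv2.imread("pics/t4.png")[140:240,210:320]
f=__import__("workcell").grab_frame("side");cv2.imwrite("pics/s4.png",f["image"])
c=f["image"][150:250,190:300]
a=cv2.resize(a,(460,417));b=cv2.resize(b,(330,300),interpolation=2);c=cv2.resize(c,(330,300),interpolation=2)
o=np.zeros((600,790,3),np.uint8);o[:417,:460]=a;o[:300,460:]=b;o[300:600,460:]=c
cv2.imwrite("pics/m4.png",o)
E
```

```text
(no output)
```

View pics/m4.png

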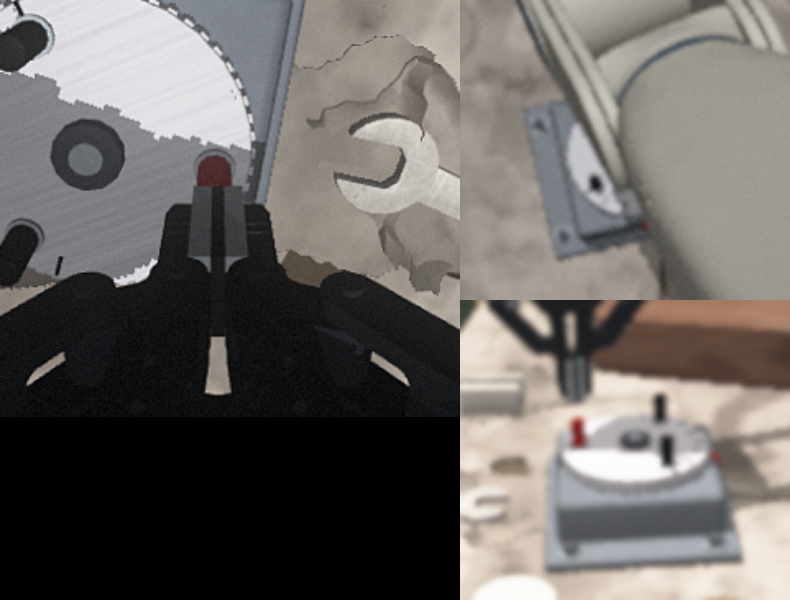

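```bash
python3 - <<'E'
from h import *
f=grab_frame("side");p=get_state()["position"];print(p)
for q in ([p[0],p[1],72],[p[0],p[1],80],[p[0],p[1],100],[569.7,260.3,85],[569.7,260.3,60]): print(np.round(q,1),np.round(proj(f,q),1), "crop",np.round((np.array(proj(f,q))-[190,150])*3+[460,300]))
w=wrist("w5");d=w["depth"]
for v in (240,244,248,255,262,270,280):
    o,dr=ray(w,245,v,w["T"]);o2,d2=ray(w,262,v,w["T"]);print(v,d[v,245],(o+dr*d[v,245]).round(1),(o2+d2*d[v,262]).round(1))
# finger tip depth in side image
for v in (279-100,):pass
for r in range(160,200,3):
    o,dr=ray(f,229,r,f["T"]);print(r,f["image"][r,229],(o+dr*f["depth"][r,229]).round(1))
E
```

```text
[568.66154847 266.11988066  80.14813538]
[568.7 266.1  72. ] [228.4 195.4] crop [575. 436.]
[568.7 266.1  80. ] [228.2 192.4] crop [575. 427.]
[568.7 266.1 100. ] [227.7 184.7] crop [573. 404.]
[569.7 260.3  85. ] [228.2 189.4] crop [575. 418.]
[569.7 260.3  60. ] [228.8 198.8] crop [576. 446.]
t 4.875 pos [568.7 266.1  80.1] yaw 21.3 F [0.1 0.2 0.2] gap -0.0
240 180.82741 [565.7 264.3  82.9] [578.8 256.9  59.6]
244 152.54237 [562.2 274.9 109. ] [569.2 277.5 108.8]
248 147.95001 [562.1 275.3 113.6] [569.2 277.3 112.1]
255 142.79605 [562.3 275.1 119.2] [569.  277.4 118.7]
262 138.6955 [562.7 274.5 123.7] [568.9 277.3 124.4]
270 131.0904 [562.5 275.5 131.4] [568.7 277.5 130.8]
280 125.8461 [562.8 274.9 137.2] [568.7 277.  137. ]
160 [47 48 50] [559.6 275.7 165.3]
163 [49 50 52] [559.9 276.  158.3]
166 [41 41 41] [560.5 275.4 150.8]
169 [68 67 66] [561.4 273.5 142.7]
172 [83 82 82] [561.1 276.5 136.6]
175 [83 82 82] [561.5 276.4 129.2]
178 [83 82 82] [561.3 279.  122.9]
181 [86 85 85] [562.2 277.1 114.6]
184 [132 141 150] [562.2 279.  107.9]
187 [208 222 236] [616.1  67.9  -1.2]
190 [ 71  78 170] [566.9 263.9  85.2]
193 [ 37  39 127] [566.3 268.   79.4]
196 [ 35  36 125] [567.3 266.1  70.5]
199 [142 141 164] [567.8 265.6  62.3]
```

Both the side and wrist views agree that the fingertip bottom is at about z=107, roughly 35 mm higher than the interface text implies, so it sat above the peg. I'll trust the cameras: back off round the arc, then go down further while watching the force.

Request:
servo_tool(
  commands=[
    {"slide": [-0.001,-0.006,0],"roll": -0.13,"jaw": 0},
    {"slide": [-0.002,-0.012,0],"roll": -0.26,"jaw": 0},
    {"slide": [-0.0035,-0.017,0],"roll": -0.38,"jaw": 0},
    {"slide": [-0.005,-0.021,0],"roll": -0.46,"jaw": 0},
    {"slide": [-0.005,-0.021,0],"roll": -0.46,"jaw": 0},
  ],
)

```text
time: 5.55
position: [556.2, 284.0, 80.1]
eef_rot: [[0.674, 0.739, -0.0], [0.739, -0.674, -0.0], [-0.0, -0.0, -1.0]]
force: [0.5, -0.1, -1.1]
finger_gap: 0.0
```

Request:
servo_tool(
  commands=[
    {"slide": [0,0,0.004],"roll": 0,"jaw": 0},
    {"slide": [0,0,0.008],"roll": 0,"jaw": 0},
    {"slide": [0,0,0.012],"roll": 0,"jaw": 0},
    {"slide": [0,0,0.016],"roll": 0,"jaw": 0},
    {"slide": [0,0,0.018],"roll": 0,"jaw": 0},
  ],
)

```text
time: 6.18
position: [556.2, 283.7, 61.7]
eef_rot: [[0.674, 0.739, -0.0], [0.739, -0.674, -0.0], [-0.0, -0.0, -1.0]]
force: [0.1, -0.5, -0.4]
finger_gap: 0.0
```

```bash
cat >> h.py <<'E'
def tipz(f):
    """lowest z of finger face, side camera: points within 20 mm of TCP in xy, above 80"""
    d=f["depth"];p=get_state()["position"];L=[]
    V,U=np.nonzero(d>0);pts=cv2.undistortPoints(np.stack([U,V],1).astype(np.float64)[:,None],f["intrinsics"],np.array([f["k1"],0,0,0,0.]))[:,0]
    z=d[V,U];P=np.stack([pts[:,0]*z,-pts[:,1]*z,-z],1)@f["T"][:3,:3].T+f["T"][:3,3]
    m=(np.hypot(P[:,0]-p[0],P[:,1]-p[1])<20)&(P[:,2]>62)
    print("z percentiles near TCP",np.percentile(P[m,2],[0,2,5,10,20]).round(1),m.sum())
E
python3 - <<'E'
from h import *
f=wrist("w6");dialang(f);tipz(f);s=grab_frame("side");tipz(s)
cv2.imwrite("pics/s6.png",cv2.resize(s["image"][120:240,170:310],(700,600),interpolation=2))
E
```

```text
t 6.175 pos [556.2 283.7  61.7] yaw 47.7 F [ 0.1 -0.5 -0.4] gap 0.0
finger ang 47.9 rad 45.0
 peg n=601 rad 44.6 ang 132.5 -> dial mod120: 60.4
 peg n=433 rad 44.2 ang -107.2 -> dial mod120: 60.1
z percentiles near TCP [ 62.5  94.2  99.  106.4 119.5] 11579
z percentiles near TCP [ 62.7  86.1  92.1  97.  107.4] 507
```

View pics/s6.png

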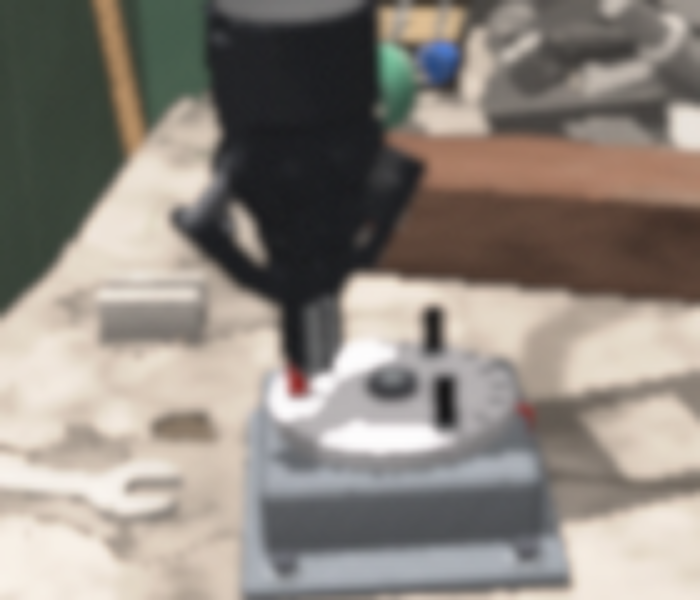

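The finger is beside the red peg with its tip at about z=88, so I'll go down another 14 mm and then push.

Request:
servo_tool(
  commands=[
    {"slide": [0,0,0.003],"roll": 0,"jaw": 0},
    {"slide": [0,0,0.006],"roll": 0,"jaw": 0},
    {"slide": [0,0,0.01],"roll": 0,"jaw": 0},
    {"slide": [0,0,0.0135],"roll": 0,"jaw": 0},
    {"slide": [0,0,0.0135],"roll": 0,"jaw": 0},
  ],
)

```text
time: 6.9
position: [556.1, 283.7, 48.2]
eef_rot: [[0.673, 0.739, -0.001], [0.739, -0.673, -0.0], [-0.001, -0.0, -1.0]]
force: [0.0, -0.3, 0.1]
finger_gap: -0.001
```

Request:
servo_tool(
  commands=[
    {"slide": [-0.0001,0.0025,0],"roll": 0.056,"jaw": 0},
    {"slide": [-0.0003,0.005,0],"roll": 0.112,"jaw": 0},
    {"slide": [-0.0006,0.0075,0],"roll": 0.168,"jaw": 0},
    {"slide": [-0.0011,0.01,0],"roll": 0.223,"jaw": 0},
    {"slide": [-0.0017,0.0124,0],"roll": 0.279,"jaw": 0},
  ],
)

```text
time: 7.52
position: [564.4, 274.6, 48.8]
eef_rot: [[0.852, 0.523, 0.0], [0.523, -0.852, 0.001], [0.0, -0.001, -1.0]]
force: [-1.5, 3.0, -0.3]
finger_gap: -0.001
```

```bash
python3 - <<'E'
from h import *
f=wrist("w7");dialang(f);tipz(f);s=grab_frame("side");tipz(s)
E
```

```text
t 7.525 pos [564.4 274.6  48.8] yaw 31.6 F [-1.5  3.  -0.3] gap -0.0
finger ang 32.3 rad 45.5
 peg n=729 rad 44.6 ang 129.8 -> dial mod120: 63.1
 peg n=488 rad 45.2 ang 43.4 -> dial mod120: 29.5
 peg n=476 rad 43.9 ang -109.1 -> dial mod120: 62.0
z percentiles near TCP [ 75.3  81.4  86.1  93.2 106.2] 11438
z percentiles near TCP [62.6 76.4 80.9 86.5 96.4] 519
```

There is contact at 3.4 N and the dial has started to move (62.5°). The finger leads the dial as computed, by about 22°.

Request:
servo_tool(
  commands=[
    {"slide": [-0.0001,0.0025,0],"roll": 0.056,"jaw": 0},
    {"slide": [-0.0003,0.005,0],"roll": 0.112,"jaw": 0},
    {"slide": [-0.0006,0.0075,0],"roll": 0.168,"jaw": 0},
    {"slide": [-0.0011,0.01,0],"roll": 0.223,"jaw": 0},
    {"slide": [-0.0017,0.0124,0],"roll": 0.279,"jaw": 0},
  ],
)

```text
time: 8.25
position: [569.5, 262.6, 48.7]
eef_rot: [[0.963, 0.27, 0.0], [0.27, -0.963, -0.0], [0.0, 0.0, -1.0]]
force: [0.1, -0.1, 0.4]
finger_gap: 0.002
```

```bash
python3 - <<'E'
from h import *
f=wrist("w8");dialang(f)
E
```

```text
t 8.25 pos [569.5 262.6  48.7] yaw 15.7 F [ 0.1 -0.1  0.4] gap 0.0
finger ang 15.8 rad 45.3
 peg n=736 rad 44.6 ang 111.7 -> dial mod120: 81.2
 peg n=471 rad 45.3 ang 27.1 -> dial mod120: 45.8
 peg n=487 rad 43.6 ang -126.7 -> dial mod120: 79.6
```

Click 4 (80°). I'll keep going, checking at each step.

Request:
servo_tool(
  commands=[
    {"slide": [-0.0001,0.0025,0],"roll": 0.056,"jaw": 0},
    {"slide": [-0.0003,0.005,0],"roll": 0.112,"jaw": 0},
    {"slide": [-0.0006,0.0075,0],"roll": 0.168,"jaw": 0},
    {"slide": [-0.0011,0.01,0],"roll": 0.223,"jaw": 0},
    {"slide": [-0.0017,0.0124,0],"roll": 0.279,"jaw": 0},
  ],
)

```text
time: 8.93
position: [571.2, 250.3, 48.7]
eef_rot: [[1.0, -0.005, 0.0], [-0.005, -1.0, -0.0], [0.0, 0.0, -1.0]]
force: [0.0, -0.0, -0.8]
finger_gap: 0.003
```

```bash
python3 - <<'E'
from h import *
f=wrist("w9");dialang(f)
E
```

```text
t 8.925 pos [571.2 250.3  48.7] yaw -0.3 F [ 0.  -0.  -0.8] gap 0.0
finger ang 0.0 rad 45.2
 peg n=731 rad 44.7 ang 91.3 -> dial mod120: 101.6
 peg n=479 rad 45.3 ang 11.6 -> dial mod120: 61.3
 peg n=487 rad 43.3 ang -146.7 -> dial mod120: 99.6
```

Request:
servo_tool(
  commands=[
    {"slide": [-0.0001,0.0025,0],"roll": 0.056,"jaw": 0},
    {"slide": [-0.0003,0.005,0],"roll": 0.112,"jaw": 0},
    {"slide": [-0.0006,0.0075,0],"roll": 0.168,"jaw": 0},
    {"slide": [-0.0011,0.01,0],"roll": 0.223,"jaw": 0},
    {"slide": [-0.0017,0.0124,0],"roll": 0.279,"jaw": 0},
  ],
)

```text
time: 9.6
position: [569.7, 238.3, 48.7]
eef_rot: [[0.96, -0.279, 0.001], [-0.279, -0.96, 0.0], [0.001, -0.001, -1.0]]
force: [-0.6, 0.6, -1.0]
finger_gap: 0.006
```

```bash
python3 - <<'E'
from h import *
f=wrist("w10");dialang(f)
E
```

```text
t 9.6 pos [569.7 238.3  48.7] yaw -16.2 F [-0.6  0.6 -1. ] gap 0.01
finger ang -15.3 rad 45.3
 peg n=724 rad 44.8 ang 81.2 -> dial mod120: 111.7
 peg n=484 rad 45.3 ang -3.5 -> dial mod120: 76.4
 peg n=491 rad 43.1 ang -156.6 -> dial mod120: 109.5
```

The dial is at 110°, half-way to 120.

Request:
servo_tool(
  commands=[
    {"slide": [-0.0001,0.0025,0],"roll": 0.056,"jaw": 0},
    {"slide": [-0.0003,0.005,0],"roll": 0.112,"jaw": 0},
    {"slide": [-0.0006,0.0075,0],"roll": 0.168,"jaw": 0},
    {"slide": [-0.0006,0.0075,0],"roll": 0.168,"jaw": 0},
    {"slide": [-0.0006,0.0075,0],"roll": 0.168,"jaw": 0},
  ],
)

```text
time: 10.28
position: [566.8, 231.0, 48.7]
eef_rot: [[0.901, -0.435, 0.0], [-0.435, -0.901, -0.0], [0.0, 0.0, -1.0]]
force: [-0.1, 0.0, -0.1]
finger_gap: 0.001
```

```bash
python3 - <<'E'
from h import *
f=wrist("w11");dialang(f)
E
```

```text
t 10.275 pos [566.8 231.   48.7] yaw -25.8 F [-0.1  0.  -0.1] gap 0.0
finger ang -25.3 rad 45.1
 peg n=742 rad 44.9 ang 70.9 -> dial mod120: 2.0
 peg n=481 rad 45.4 ang -13.4 -> dial mod120: 86.3
 peg n=483 rad 42.9 ang -166.7 -> dial mod120: 119.6
```

At 120°. Now a gentle last push to just past half-way.

Request:
servo_tool(
  commands=[
    {"slide": [-0.0001,0.002,0],"roll": 0.045,"jaw": 0},
    {"slide": [-0.0002,0.004,0],"roll": 0.09,"jaw": 0},
    {"slide": [-0.0004,0.006,0],"roll": 0.134,"jaw": 0},
    {"slide": [-0.0007,0.008,0],"roll": 0.18,"jaw": 0},
    {"slide": [-0.001,0.0095,0],"roll": 0.213,"jaw": 0},
  ],
)

```text
time: 10.95
position: [561.7, 222.8, 48.6]
eef_rot: [[0.787, -0.617, -0.0], [-0.617, -0.787, -0.0], [0.0, 0.0, -1.0]]
force: [-0.1, 0.4, -0.4]
finger_gap: -0.002
```

```bash
python3 - <<'E'
from h import *
f=wrist("w12");dialang(f)
E
```

```text
t 10.95 pos [561.7 222.8  48.6] yaw -38.1 F [-0.1  0.4 -0.4] gap -0.0
finger ang -37.6 rad 45.0
 peg n=734 rad 45.1 ang 57.6 -> dial mod120: 15.3
 peg n=488 rad 45.3 ang -25.4 -> dial mod120: 98.3
 peg n=481 rad 42.9 ang -180.0 -> dial mod120: 12.9
```

Request:
servo_tool(
  commands=[
    {"slide": [0,0,0],"roll": 0,"jaw": 0},
    {"slide": [0,0,0],"roll": 0,"jaw": 0},
    {"slide": [0,0,0],"roll": 0,"jaw": 0},
    {"slide": [0,0,0],"roll": 0,"jaw": 0},
    {"slide": [0,0,0],"roll": 0,"jaw": 0},
  ],
)

```text
time: 11.62
position: [561.7, 222.8, 48.6]
eef_rot: [[0.787, -0.617, -0.0], [-0.617, -0.787, -0.0], [-0.0, 0.0, -1.0]]
force: [0.2, -0.9, -0.5]
finger_gap: -0.0
```

```bash
python3 - <<'E'
from h import *
f=wrist("w13");dialang(f)
E
```

```text
t 11.625 pos [561.7 222.8  48.6] yaw -38.1 F [ 0.2 -0.9 -0.5] gap -0.0
finger ang -37.6 rad 45.0
 peg n=733 rad 45.3 ang 50.8 -> dial mod120: 22.1
 peg n=490 rad 45.4 ang -25.4 -> dial mod120: 98.3
 peg n=487 rad 42.7 ang 172.9 -> dial mod120: 20.0
```

At 140°. I'll back the finger off the peg a few mm, rise straight up, then retreat and look.

Request:
servo_tool(
  commands=[
    {"slide": [0,-0.003,0],"roll": 0,"jaw": 0},
    {"slide": [0,-0.006,0],"roll": 0,"jaw": 0},
    {"slide": [0,-0.006,-0.02],"roll": 0,"jaw": 0},
    {"slide": [0,-0.006,-0.06],"roll": 0,"jaw": 0},
    {"slide": [0,-0.006,-0.11],"roll": 0,"jaw": 0},
  ],
)

```text
time: 12.3
position: [564.9, 227.4, 160.3]
eef_rot: [[0.787, -0.617, -0.001], [-0.617, -0.787, -0.0], [-0.001, 0.001, -1.0]]
force: [0.5, 0.3, 0.5]
finger_gap: -0.0
```

Request:
servo_tool(
  commands=[
    {"slide": [0,-0.02,-0.04],"roll": 0,"jaw": 0},
    {"slide": [0,-0.05,-0.07],"roll": 0,"jaw": 0},
    {"slide": [0,-0.06,-0.07],"roll": 0,"jaw": 0},
    {"slide": [0,-0.06,-0.07],"roll": 0,"jaw": 0},
    {"slide": [0,-0.06,-0.07],"roll": 0,"jaw": 0},
  ],
)

```text
time: 12.92
position: [601.0, 273.8, 227.2]
eef_rot: [[0.787, -0.617, -0.003], [-0.617, -0.787, -0.001], [-0.001, 0.003, -1.0]]
force: [0.6, 0.3, 0.0]
finger_gap: -0.0
```

```bash
python3 - <<'E'
from h import *
import pickle
f=wrist("w14");dialang(f)
F=pickle.load(open("F0.pkl","rb"));s=grab_frame("side")["image"]
d=cv2.absdiff(s,F["side"]["image"]).max(2)
for n,(u,v) in dict(mill=(277,264),slug=(208,259),step=(344,233),slot=(200,182)).items(): print(n,"changed px",int((d[v-20:v+20,u-18:u+18]>40).sum()))
cv2.imwrite("pics/s14.png",np.hstack([cv2.resize(f["image"],(400,300)),cv2.resize(s,(400,300))]))
E
```

```text
t 12.925 pos [601.  273.8 227.2] yaw -38.1 F [0.6 0.3 0. ] gap -0.0
finger ang 17.4 rad 78.7
 peg n=126 rad 45.0 ang 51.4 -> dial mod120: 21.5
 peg n=106 rad 43.6 ang 172.4 -> dial mod120: 20.5
mill changed px 0
slug changed px 0
step changed px 0
slot changed px 0
```

View pics/s14.png

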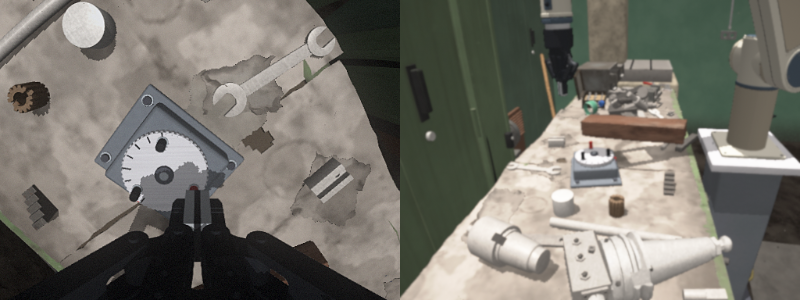

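The hand is high and clear of the dial. The pegs read 140°, and the loose parts look unchanged in the wrist and side views.

```bash
python3 -c "
from workcell import *
print(close_job())"
```

```text
the job is handed in; nothing more can be done
None
```

The dial now rests four clicks further on, turned clockwise from about 60° (click 3) to about 140° (click 7). I did this by pushing the red peg round with the shut fingertips, then backed off and lifted clear, and handed the job in at about 13 s.

- **Dial position:** after the hand had withdrawn, the two visible black pegs gave 140.5° and 141.5°. The same method read about 60–61° at the start, so the turn is four clicks to within about 1°. The red peg was hidden by the hand in that last view.
- **Force:** the highest I read was about 3.4 N, on first contact. After withdrawing it was about zero.
- **Loose parts:** comparing the side view before and after showed no changed pixels around any of the four.
- **Disagreement:** the first approach passed over the peg without touching anything. Both the side and wrist cameras showed the shut fingertips about 27 mm above the TCP, not 8 mm ahead of it as the text says. I went by the cameras and lowered the hand about 32 mm further before pushing.

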